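# Index the bin to the loaded tip tray and empty it

### The arm

A 6-joint arm with a two-finger parallel gripper is mounted at the origin on the work surface. World frame = base frame: x ahead of the robot, y to its left, z up, the work surface at z = 0. Lengths are in m, angles in rad, forces in N, time in s.
With the tool pointing down it reaches from about 0.35 to 0.975 m from the base axis. Payload 7.1 kg.
Tool frame: the origin (TCP) lies between the finger pads; the fingertips stand 22 mm ahead of it and the grasp point (between the pads) lies 3 mm ahead of it (tcp_to_tips is the distance from the TCP to the fingertips, in m); z points along the fingers, y is the line along which they close (so a half turn about z gives the same grasp; the last joint's range is limited). The gripper opens to 88 mm and grips with 3 to 60 N. Pads are 20 mm wide; open, the fingers measure 115 mm over their backs; the gripper's body (75 mm by 178 mm) begins 61 mm behind the grasp point.
Start: joints at [-1.249, 0.423, 1.63, -0, 1.089, -0.019], TCP at [0.209, -0.589, 0.21] pointing down, gripper open.
Joint ranges: [-3, 3], [-0.9, 2.11], [0.09, 2.58], [-1.31, 4.45], [0.11, 2.69], [-2.54, 2.54]. Speed limits (rad/s): [2.39, 2.39, 3.01, 3.14, 3.14, 3.14].

### API

Orientations are given as a unit quaternion [x, y, z, w].
In Python, from plant import read_state, snapshot, get_calibration, finish_job, spot_in, pinpoint, tcp_to_tips gives the robot as it stands. The module is installed in compiled form; this text tells all that it offers.
- The arm moves only by the shell command python3 -m pendant 'ROWS' [OPENING] [FORCE]. ROWS is a JSON object of lists of equal length, an entry for each row: "xyz": the shift along the tool's x, y, z each as a share of 300 mm, from -1 to 1, a list of three; "turn": the turn, a rotation vector about the tool's x, y, z each as a share of 90 degrees, from -1 to 1, a list of three. In form: {"xyz": [[x, y, z], ...], "turn": [[rx, ry, rz], ...]}. A call has 1 to 8 rows; each row shifts and turns the commanded pose from where the row before left it, along the tool's axes as they then stand; what a row does not reach is not made up. A row lasts 1/12 s, in which the tool goes at most 41.7 mm and 7.16 degrees, less where a joint would pass 70% of its speed; a pose out of reach is approached as far as the arm can. A call with a number of a shift or a turn outside -1 to 1 is refused whole. A call with a gripper value outside its range is refused whole. OPENING is the opening, from 0 (shut) to 1 (fully open), set as the call begins (- or left out, the last holds). The fingers move at their own pace and stop on an object; FORCE is the grip in N (left out, the last holds). Time passes only in rows, so rows that do not move let the fingers close. It gives the time, the measured TCP pose, the force, the opening and the grip force at its end, in the units of the state.
- read_state(): the state, without advancing time (a new reading comes with each control period).
- snapshot(name): name is "scene" or "top" or "wrist"; returns the picture (420x560x3 uint8, blue, green, red); there is no depth.
- get_calibration(name): a dict with "fx", "fy", "cx", "cy" (pixels), "view" (4x4, takes a point from world to camera coordinates). Camera axes: x right, y down, z forward; pixel columns grow to the right and rows downward; lengths in m; the calibration is good to about 2 mm. A picture is of the moment at which its call begins: read the wrist's pose just before it. get_calibration takes no time and is no camera call; for the wrist camera it gives the pose at the moment of the call.
- finish_job(): hands the job in; it is judged then, once.
Trained networks look in the newest picture that a camera, given by its name, has taken for a name from the list of things; names that differ only in an ending like _2 or _b are one class to them, and where a whole thing is asked for, a point or a joint stands for the part that bears it (a point fixed in the world has none). Each returns a list of dicts, best first, with "p" (0 to 1); they miss things now and then, are a little off and sometimes report something else, mostly with a low value. They report only what shows in the picture. A call takes as long as a camera call. They do not tell look-alikes from the thing itself.
- spot_in(query, camera): "bbox" ([left, top, right, bottom] in pixels, round what is visible of it).
- pinpoint(query, camera): "point" ([column, row] in pixels: a listed point, or the origin of a listed thing).
The state is a dict: "t": time; "joints": joint angles; "qd": joint speeds; "joint_efforts": joint torques, N m; "tcp_pos": TCP position; "ee_rot": TCP orientation; "wrist_force": force on the tool from outside, world axes, zero at the start; "ft_torque": the same for the moment, N m; "finger_gap": finger opening in m; "grip_force": force on a finger pad.
Only numpy, scipy, OpenCV 4.12 (cv2) and the standard library are available. Lean on these libraries where they do the work, as an engineer would, in place of code of your own. Each camera call takes 0.05 s, during which the arm holds its last target. There are 200 camera calls.

### The job

Two small tip trays stand behind a notched rail that carries a sliding bin; one tray holds three loose connectors. Press the bin's thumb plate so that its tab lifts out of its notch, slide the bin along to the next notch, the one in front of the loaded tray, and let the tab drop fully into it. Then tip that tray by its bail to slide all three connectors into the bin and let it settle level again, without tipping the empty tray or disturbing the other things on the bench.

Things in the scene. Friction and masses are not known exactly. Their poses are not given: they have to be found in the camera images.
- rail_base: fixed dark steel base plate 170 x 440 x 12 mm with a bright notched bar along it. Origin on the bench, mid-length; x points away from the robot to the trays, y runs along the rail (to the left), z up. In this frame: plate x -120..+50 mm; notched bar centred at x = -64 mm, 28 mm wide, top 38 mm above the bench; five notches 14 mm wide and 12 mm deep, 60 mm apart, at y = -120, -60, 0, +60, +120 mm
- carriage (a joint): where the sliding bin stands along the rail's y, m: 0 = middle notch (always the start, within 1.5 mm), +0.06 / -0.06 = the next notch to left / right; ends at +-0.125. About 1 N of friction, more (2 to 3 N) while the tab drags on the bar; the locked tab blocks it with 2.5 mm play each way
- bin_floor (a point): centre of the inner floor of the sliding grey bin, 34 mm above the bench; axes as the rail's. The bin is open on top, inside 84 mm (x) by 98 mm (y), walls 4 mm; rims above the bench: front (robot side) 120 mm, sides 100 mm, back 88 mm. It moves with joint carriage
- tab (a joint): angle of the bin's rocking steel tab, rad: 0 = tab down (in a notch), grows as the thumb plate is pressed, stop at 0.42. The tab's foot comes clear of the notch at about 0.28; it reads about 0.27 while resting on the bar between notches. A spring (3 N on the thumb plate at first, 5 N at the stop) pushes it down again when let go, so a bin slid along with the tab resting on the bar clicks into the next notch by itself and stops there
- thumb_plate (a point): centre of the top face of the tab's thumb plate, on the robot's side of the bin: level plate 40 mm (x) by 64 mm (y), 59 mm above the bench at rest, with a 4 mm upright cheek at each end in y (56 mm clear between them, 16 mm high) to push sideways against. Its pivot lies along y 37 mm beyond this point, 4 mm lower; pressing it fully lowers it 15 mm, 11 mm frees the tab. It moves along with the bin
- tooth (a point): lower end of the tab's tooth (10 x 9 mm, 9 mm along y), 67 mm beyond the thumb plate's centre and 30 mm above the bench when down in a notch (8 mm below the top of the bar)
- loaded_stand: fixed grey stand of the tip tray that holds the connectors; either the left or the right of the two identical stands, 60 mm to one side of the start notch, in line with the notch there. Origin on the bench under it, 95 mm beyond the rail's origin; axes as the rail's. Its tray's floor top is 122 mm above the bench
- loaded_tray (a joint): tilt of the loaded tip tray towards the bin, rad: 0 = level, stop at 1.25. Hinge along y under its front lip, 52 mm nearer the robot than the stand's origin, 118 mm above the bench. Aluminium tray 92 mm (x) x 90 mm (y), 28 mm walls on the sides and back, open towards the bin. Connectors slide at about 0.45 to 0.7 rad. It falls back level by itself when let go; it takes 2 to 4 N at the bar
- loaded_bar (a point): middle of the loaded tray's bail bar: round steel bar, 10 mm thick, along y, 82 mm free between its two 10 mm uprights at the rear of the tray; 85 mm beyond the hinge, 95 mm above it (213 mm above the bench), turning with the tray. Open above and behind: fingers can go down behind it and pull it towards the robot
- empty_stand: the other, identical stand, 120 mm beside the loaded one; its tray is empty
- empty_tray (a joint): tilt of the empty tray, rad: 0 = level; leave it
- conn0_mid (a point): loose nickel-plated panel connector, 24 x 24 x 6 mm square flange with an 18 mm round barrel on it, 28 mm high in all, 40 g; this point is its centre, half-way up. Starts standing on its flange in the loaded tray
- conn1_mid (a point): loose nickel-plated panel connector, 24 x 24 x 6 mm square flange with an 18 mm round barrel on it, 28 mm high in all, 40 g; this point is its centre, half-way up. Starts standing on its flange in the loaded tray
- conn2_mid (a point): loose nickel-plated panel connector, 24 x 24 x 6 mm square flange with an 18 mm round barrel on it, 28 mm high in all, 40 g; this point is its centre, half-way up. Starts standing on its flange in the loaded tray
- water: bystander: clear water bottle, 64 mm thick, 200 mm high; origin under its base
- tape: bystander: black tape measure 70 x 35 x 60 mm; origin under its base
- pliers: bystander: pliers lying flat, 170 mm long, 16 mm high; origin at mid-length on the bench
- driver: bystander: screwdriver lying flat, 160 mm long, 26 mm high, right of the rail; origin at mid-length on the bench
- mouse: bystander: black computer mouse 100 x 60 x 32 mm; origin under it
Things that resemble listed ones, but are neither listed nor needed, are in the scene too. Leave any green or yellow look-alike of the loaded_stand alone.

How it is judged:
On the way, in this order (a step that is already met when the one before it is completed fails the run):
1. the tab is lifted out of its notch (value of joint tab above 0.22 rad), for 0.05 s.
2. the bin stands in front of the loaded tray with its tab down in that notch (y of bin_floor in the frame of loaded_stand between -0.006 and 0.006 m and value of joint tab below 0.06 rad), for 0.2 s.
3. the loaded tray is tipped (value of joint loaded_tray above 0.4 rad), for 0.05 s.
4. all three connectors are in the bin (x of conn0_mid in the frame of bin_floor between -0.043 and 0.043 m and y of conn0_mid in the frame of bin_floor between -0.049 and 0.049 m and z of conn0_mid in the frame of bin_floor between 0 and 0.055 m and x of conn1_mid in the frame of bin_floor between -0.043 and 0.043 m and y of conn1_mid in the frame of bin_floor between -0.049 and 0.049 m and z of conn1_mid in the frame of bin_floor between 0 and 0.055 m and x of conn2_mid in the frame of bin_floor between -0.043 and 0.043 m and y of conn2_mid in the frame of bin_floor between -0.049 and 0.049 m and z of conn2_mid in the frame of bin_floor between 0 and 0.055 m), for 0.2 s.
At the end, for the whole second after the job is handed in: All three connectors lie inside the bin (centres between its walls and below 55 mm over its floor); the bin is in front of the loaded tray's stand within 6 mm along the rail with its tab down in the notch (tab below 0.06 rad); both trays are level again (below 0.06 rad) (all of step 2 and all of step 4 and value of joint each of loaded_tray, empty_tray below 0.06 rad); the robot touches nothing.
It fails at once if the empty tray is tipped (more than 0.2 rad) (value of joint empty_tray above 0.2 rad).
It fails at once if a bystander (bottle, tape measure, pliers, screwdriver, mouse) is moved by more than 30 mm (distance of any of water, tape, pliers, driver, mouse from where it was at the start of the episode above 0.03 m).
It also fails if it takes over 53 s, if anything falls off the work surface, if the arm or the gripper's body presses on something with over 40 N, if the wrist force passes 120 N, or if a joint passes its speed limit or range.

## Working session

There is one attempt and no reset: what is moved stays moved. The work goes in short steps, Python scripts to look and compute and a shell command to move; the robot and the scene stay as the last step left them, time stands still between calls to the robot, and variables do not carry over. Pictures are saved under pics/ and viewed, at most 10 in all, crops included, and the job is handed in when it is done.

```bash
mkdir -p pics
cat > h.py <<'E'
import numpy as np, cv2
from plant import *
def ray(cam,px):
    c=get_calibration(cam);V=np.array(c["view"]);R=V[:3,:3];t=V[:3,3]
    d=R.T@np.array([(px[0]-c["cx"])/c["fx"],(px[1]-c["cy"])/c["fy"],1]);return -R.T@t,d
def atz(cam,px,z):
    o,d=ray(cam,px);return o+d*(z-o[2])/d[2]
def proj(cam,p):
    c=get_calibration(cam);q=np.array(c["view"])@np.append(p,1);return c["fx"]*q[0]/q[2]+c["cx"],c["fy"]*q[1]/q[2]+c["cy"]
E
python3 - <<'E'
from h import *
s=read_state();print(s["t"],s["tcp_pos"],s["ee_rot"],s["finger_gap"])
a=[snapshot("scene"),snapshot("top")]
for n,i in zip(["scene","top"],a):
    cv2.imwrite(f"pics/{n}0.png",i)
Z=dict(rail_base=0,bin_floor=.034,thumb_plate=.059,loaded_bar=.213,loaded_stand=0,empty_stand=0,conn0_mid=.136)
for cam in ["top","scene"]:
    for q,z in Z.items():
        for r in pinpoint(q,cam)[:4]: print(cam,q,round(r["p"],2),np.round(r["point"]),atz(cam,r["point"],z).round(4))
E
```

```text
0.0 [ 0.20872443 -0.5885158   0.2092141 ] [ 9.85518947e-01  1.69563668e-01 -1.13587876e-04 -7.44294653e-04] 0.08768742195122035
top rail_base 0.82 [305. 227.] [ 0.5692 -0.1002  0.    ]
top rail_base 0.24 [330. 171.] [ 0.7619 -0.1745  0.    ]
top bin_floor 0.56 [302. 224.] [ 0.5726 -0.0911  0.034 ]
top thumb_plate 0.71 [298. 271.] [ 0.4215 -0.0837  0.059 ]
top thumb_plate 0.57 [205. 216.] [0.5758 0.211  0.059 ]
top thumb_plate 0.56 [332. 201.] [ 0.6445 -0.1789  0.059 ]
top loaded_bar 0.74 [405. 294.] [ 0.3653 -0.3586  0.213 ]
top loaded_bar 0.69 [287. 119.] [ 0.839 -0.025  0.213]
top loaded_bar 0.68 [343. 116.] [ 0.8583 -0.1851  0.213 ]
top loaded_bar 0.55 [332. 174.] [ 0.6838 -0.1585  0.213 ]
top loaded_stand 0.81 [332. 152.] [ 0.8288 -0.1792  0.    ]
top loaded_stand 0.77 [322. 205.] [ 0.6438 -0.1546  0.    ]
top loaded_stand 0.76 [286. 156.] [ 0.8074 -0.0285  0.    ]
top loaded_stand 0.62 [403. 293.] [ 0.378  -0.4136  0.    ]
top empty_stand 0.92 [285. 198.] [ 0.6619 -0.0332  0.    ]
top conn0_mid 0.59 [334. 198.] [ 0.6326 -0.1747  0.136 ]
scene rail_base 0.66 [174. 306.] [ 0.5096 -0.3585  0.    ]
scene rail_base 0.63 [263. 264.] [ 0.5619 -0.0955  0.    ]
scene rail_base 0.35 [263. 255.] [ 0.5368 -0.0746  0.    ]
scene bin_floor 0.92 [264. 253.] [ 0.5495 -0.0827  0.034 ]
scene thumb_plate 0.9 [234. 221.] [ 0.4233 -0.0893  0.059 ]
scene loaded_bar 0.81 [277. 265.] [ 0.6827 -0.1478  0.213 ]
scene loaded_bar 0.71 [314. 329.] [ 0.8531 -0.1891  0.213 ]
scene loaded_bar 0.4 [266. 295.] [ 0.7258 -0.2144  0.213 ]
scene loaded_stand 0.94 [300. 356.] [ 0.8257 -0.1922  0.    ]
scene loaded_stand 0.65 [268. 296.] [ 0.6463 -0.1473  0.    ]
scene loaded_stand 0.62 [339. 311.] [ 0.8029 -0.0303  0.    ]
scene empty_stand 0.86 [302. 272.] [ 0.653  -0.0276  0.    ]
scene empty_stand 0.17 [125. 286.] [ 0.3704 -0.4276  0.    ]
scene conn0_mid 0.51 [257. 271.] [ 0.6296 -0.1686  0.136 ]
```

View pics/scene0.png

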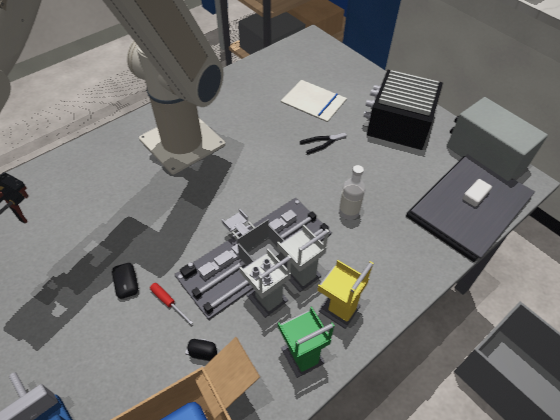

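View pics/top0.png

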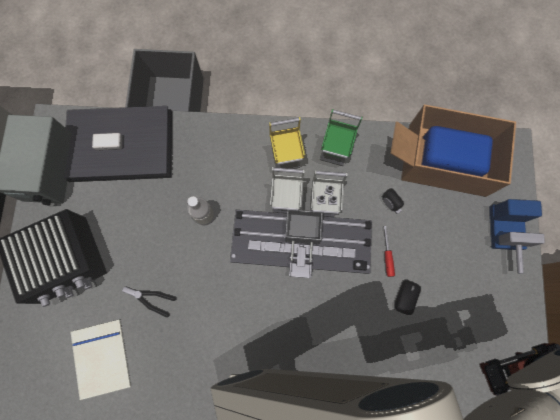

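The scene view shows the connectors in the right-hand grey tray (265,270), and the top view agrees (327,193). The empty tray is on the left (287,192), with the bin centred between them. Now I'll fit the rail pose.

```bash
cat > fit.py <<'E'
from h import *
from scipy.optimize import least_squares
O=[("top",(305,227),(0,0,0)),("top",(298,271),(-.131,0,.059)),("top",(332,174),(.128,-.06,.213)),("top",(322,205),(.095,-.06,0)),("top",(285,198),(.095,.06,0)),
("scene",(263,264),(0,0,0)),("scene",(234,221),(-.131,0,.059)),("scene",(277,265),(.128,-.06,.213)),("scene",(268,296),(.095,-.06,0)),("scene",(302,272),(.095,.06,0))]
def W(v,p):
    c,s=np.cos(v[2]),np.sin(v[2]);return np.array([v[0]+c*p[0]-s*p[1],v[1]+s*p[0]+c*p[1],p[2]])
C={k:get_calibration(k) for k in("top","scene")}
def pj(c,p):
    q=np.array(c["view"])@np.append(p,1);return np.array([c["fx"]*q[0]/q[2]+c["cx"],c["fy"]*q[1]/q[2]+c["cy"]])
f=lambda v:np.concatenate([pj(C[k],W(v,p))-u for k,u,p in O])
if __name__=="__main__":
    r=least_squares(f,[.56,-.09,0],loss="soft_l1");v=r.x
    print(v.round(4));print(f(v).reshape(-1,2).round(1))
    for n,p in dict(thumb=(-.131,0,.059),bar=(.128,-.06,.213)).items():print(n,W(v,p).round(4))
    i=cv2.imread("pics/top0.png")
    for p in [(-.12,-.22,.012),(-.12,.22,.012),(.05,-.22,.012),(.05,.22,.012),(-.131,0,.059),(.128,-.1,.213),(.128,-.02,.213),(.128,.1,.213)]:
        a=pj(C["top"],W(v,p));cv2.circle(i,(int(round(a[0])),int(round(a[1]))),1,(0,0,255),-1)
    cv2.imwrite("pics/fit.png",cv2.resize(i[140:300,210:400],None,fx=4,fy=3.7))
E
python3 fit.py
```

```text
[ 0.5556 -0.0898 -0.0181]
[[-3.8  3.8]
 [ 1.5 -0.8]
 [-2.4 -0.2]
 [-0.6 -1.6]
 [-0.4  2.8]
 [ 0.3 -2.1]
 [ 0.9 -0. ]
 [-1.6  1. ]
 [-0.4  1.4]
 [-1.1  1. ]]
thumb [ 0.4247 -0.0874  0.059 ]
bar [ 0.6825 -0.1521  0.213 ]
```

View pics/fit.png

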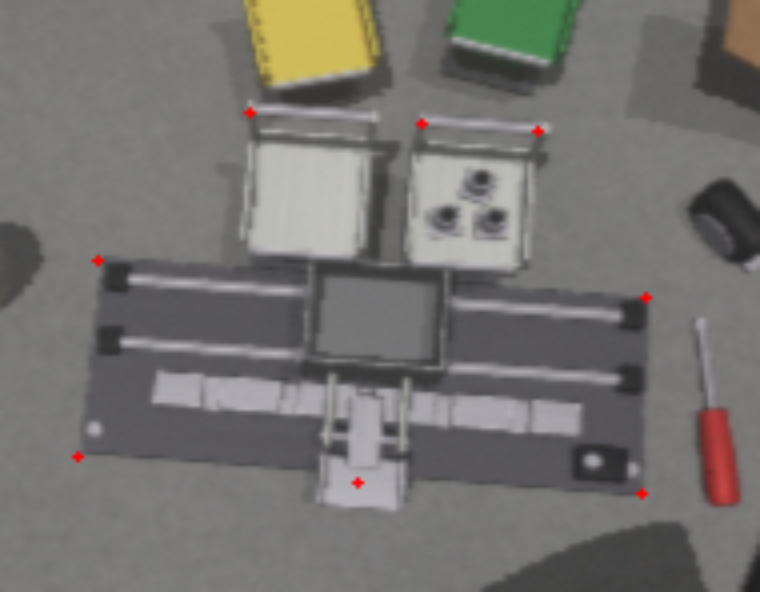

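The fit matches the picture, but the scene sits about 1 px (~2.5 mm) further right, so rail y ≈ -0.092 and yaw ≈ -0.018. Next I'll square the tool and go above the thumb plate.

```bash
python3 -m pendant '{"xyz":[[0,0,0],[0,0,0],[0,0,0],[0.049,-0.12,0],[0.049,-0.12,0],[0.049,-0.12,0],[0.049,-0.12,0],[0.049,-0.12,0]],"turn":[[0,0,0.0762],[0,0,0.0762],[0,0,0.0762],[0,0,0],[0,0,0],[0,0,0],[0,0,0],[0,0,0]]}' 0.2 20
python3 -m pendant '{"xyz":[[0.049,-0.12,0],[0.049,-0.12,0],[0.049,-0.12,0],[0.049,-0.12,0],[0.049,-0.12,0],[0.049,-0.12,0],[0.049,-0.12,0],[0,0,0]],"turn":[[0,0,0],[0,0,0],[0,0,0],[0,0,0],[0,0,0],[0,0,0],[0,0,0],[0,0,0]]}'
python3 -m pendant '{"xyz":[[0,0,0]],"turn":[[0,0,0]]}'
```

```text
t: 1.47
tcp_pos: [0.286, -0.4088, 0.21]
ee_rot: [1.0, -0.009, 0.0, 0.0]
wrist_force: [0.7, -0.2, 0.1]
finger_gap: 0.0378
grip_force: 0.0
t: 2.13
tcp_pos: [0.395, -0.1555, 0.2103]
ee_rot: [1.0, -0.006, 0.001, -0.001]
wrist_force: [-0.8, -0.1, -0.3]
finger_gap: 0.0172
grip_force: 0.0
t: 2.22
tcp_pos: [0.3939, -0.1587, 0.2102]
ee_rot: [1.0, -0.007, 0.0, 0.0]
wrist_force: [0.5, 0.0, -0.3]
finger_gap: 0.0176
grip_force: 0.0
```

Run:
```python
from h import *
s=read_state();print(s["tcp_pos"],s["ee_rot"])
i=snapshot("wrist");cv2.imwrite("pics/w1.png",i)
for q,z in dict(thumb_plate=.059,tooth=.03,bin_floor=.034,loaded_bar=.213,conn0_mid=.136,rail_base=0,loaded_stand=0).items():
    for r in pinpoint(q,"wrist")[:3]: print(q,round(r["p"],2),np.round(r["point"]),atz("wrist",r["point"],z).round(4))
```

```text
[ 0.3938962  -0.15870676  0.21019617] [ 9.99977396e-01 -6.71863216e-03  2.08156101e-04  1.57350650e-04]
thumb_plate 0.66 [217. 170.] [ 0.4252 -0.0908  0.059 ]
tooth 0.72 [221. 113.] [ 0.4859 -0.0942  0.03  ]
tooth 0.52 [215. 175.] [ 0.415  -0.0818  0.03  ]
bin_floor 0.98 [213.  43.] [ 0.5569 -0.0924  0.034 ]
conn0_mid 0.52 [213.  44.] [ 0.5294 -0.113   0.136 ]
rail_base 0.7 [218. 114.] [ 0.4868 -0.0856  0.    ]
rail_base 0.69 [218.  52.] [ 0.5559 -0.0904  0.    ]
```

View pics/w1.png

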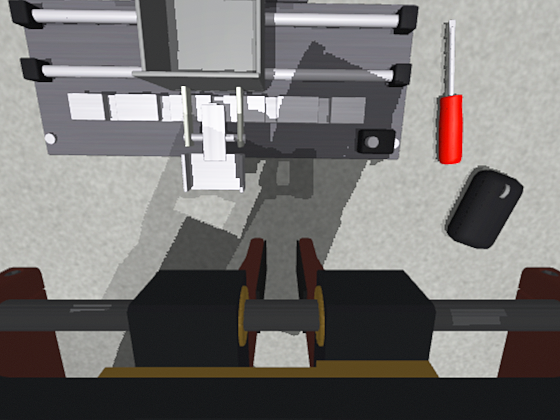

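The wrist view shows the thumb plate at px (185..242, 153..190), giving world ≈ (0.425, -0.0905). I'll press slightly on its robot side for leverage.

```bash
python3 -m pendant '{"xyz":[[0.037,-0.114,0],[0.037,-0.114,0],[0,0,0.098],[0,0,0.098],[0,0,0.098],[0,0,0.05],[0,0,0],[0,0,0]],"turn":[[0,0,0.0045],[0,0,0],[0,0,0],[0,0,0],[0,0,0],[0,0,0],[0,0,0],[0,0,0]]}'
python3 - <<'E'
from h import *
s=read_state();print(s["tcp_pos"],s["ee_rot"],tcp_to_tips, s["wrist_force"])
i=snapshot("wrist");cv2.imwrite("pics/w2.png",i)
for r in pinpoint("thumb_plate","wrist")[:3]: print(round(r["p"],2),np.round(r["point"]),atz("wrist",r["point"],.059).round(4))
E
```

```text
t: 3.28
tcp_pos: [0.4164, -0.0927, 0.1064]
ee_rot: [1.0, -0.013, -0.001, -0.0]
wrist_force: [0.6, 0.2, 0.1]
finger_gap: 0.0177
grip_force: 0.0
[ 0.41637011 -0.09273808  0.10638483] [ 9.99913131e-01 -1.31408257e-02 -9.95018847e-04 -2.42977207e-04] 0.022 [0.5547046  0.20433351 0.09599881]
0.55 [272. 216.] [ 0.4248 -0.0863  0.059 ]
```

View pics/w2.png

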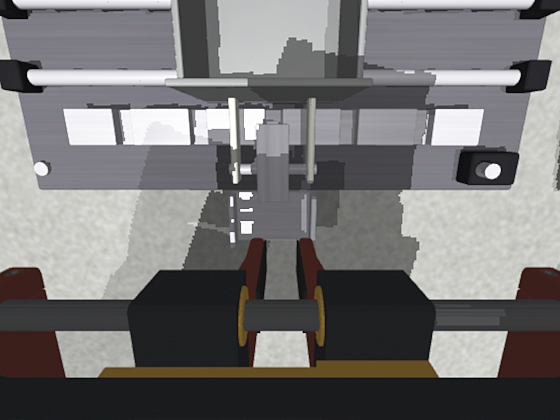

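The plate spans px 232..316 (centre 274) and the fingers centre on 282, so I'll shift 4.5 mm left and then press.

```bash
python3 -m pendant '{"xyz":[[0,-0.015,0],[0,0,0.03],[0,0,0.03],[0,0,0.03],[0,0,0.02],[0,0,0.018],[0,0,0],[0,0,0]],"turn":[[0,0,0],[0,0,0],[0,0,0],[0,0,0],[0,0,0],[0,0,0],[0,0,0],[0,0,0]]}'
```

```text
t: 4.05
tcp_pos: [0.4166, -0.0879, 0.0678]
ee_rot: [1.0, -0.013, -0.001, -0.0]
wrist_force: [0.5, -0.7, -0.7]
finger_gap: 0.0173
grip_force: 0.0
```

Run:
```python
from h import *
s=read_state();print(s["tcp_pos"], s["wrist_force"],s["joint_efforts"])
i=snapshot("wrist");cv2.imwrite("pics/w3.png",i)
for q in["thumb_plate","tooth"]:
  for r in pinpoint(q,"wrist")[:3]: print(q,round(r["p"],2),np.round(r["point"]),atz("wrist",r["point"],.05).round(4))
```

```text
[ 0.41661347 -0.08786662  0.06784875] [ 0.51325177 -0.71139897 -0.70315967] [ 5.32528546e-03 -3.93539643e+01 -1.46000308e+01  1.66619784e-02
 -1.04252966e-01 -3.13327355e-04]
thumb_plate 0.55 [277. 234.] [ 0.4196 -0.0861  0.05  ]
tooth 0.56 [280. 131.] [ 0.4891 -0.0894  0.05  ]
```

View pics/w3.png

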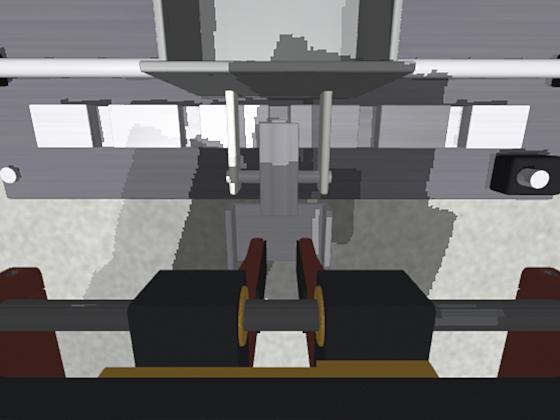

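Run:
```python
from h import *
for px in [(280,264),(280,206),(280,238),(228,235),(330,235)]:
    print(px,[atz("wrist",px,z).round(4) for z in(.046,.059)])
for x in(.4066,.4166,.4266): print([np.round(proj("wrist",(x,-.0879+d,.046))) for d in(-.022,-.009,.009,.022)])
print(get_calibration("wrist")["fx"],ray("wrist",(280,210)))
```

```text
(280, 264) [array([ 0.3952, -0.0873,  0.046 ]), array([ 0.4014, -0.0875,  0.059 ])]
(280, 206) [array([ 0.439 , -0.0884,  0.046 ]), array([ 0.4422, -0.0886,  0.059 ])]
(280, 238) [array([ 0.4154, -0.0878,  0.046 ]), array([ 0.4203, -0.088 ,  0.059 ])]
(228, 235) [array([ 0.4186, -0.0509,  0.046 ]), array([ 0.4232, -0.0535,  0.059 ])]
(330, 235) [array([ 0.4168, -0.1234,  0.046 ]), array([ 0.4216, -0.1213,  0.059 ])]
[array([311., 249.]), array([293., 249.]), array([268., 250.]), array([250., 250.])]
[array([311., 236.]), array([293., 236.]), array([267., 237.]), array([249., 237.])]
[array([311., 222.]), array([292., 223.]), array([267., 223.]), array([248., 224.])]
294.1044564419858 (array([ 0.48886232, -0.09041364,  0.24339897]), array([-0.25822633,  0.01002929, -0.9660429 ]))
```

The wrist force shows no clear contact, and in w3 the plate (228..330, near edge at row 264) looks almost unpressed. I'll go down 4 mm more and watch the force.

```bash
python3 -m pendant '{"xyz":[[0,0,0.007],[0,0,0.007],[0,0,0],[0,0,0]],"turn":[[0,0,0],[0,0,0],[0,0,0],[0,0,0]]}'
python3 - <<'E'
from h import *
i=snapshot("wrist");j=snapshot("scene")
a=cv2.resize(i[80:320,190:380],None,fx=2,fy=2);c=cv2.resize(cv2.imread("pics/w2.png")[80:320,190:380],None,fx=2,fy=2)
cv2.imwrite("pics/w4.png",np.hstack([c,a])); cv2.imwrite("pics/s4.png",cv2.resize(j[170:320,160:360],None,fx=4,fy=4))
E
```

```text
t: 4.53
tcp_pos: [0.4169, -0.0879, 0.0641]
ee_rot: [1.0, -0.013, -0.0, -0.0]
wrist_force: [-0.9, 0.2, -0.9]
finger_gap: 0.018
grip_force: 0.0
```

View pics/w4.png

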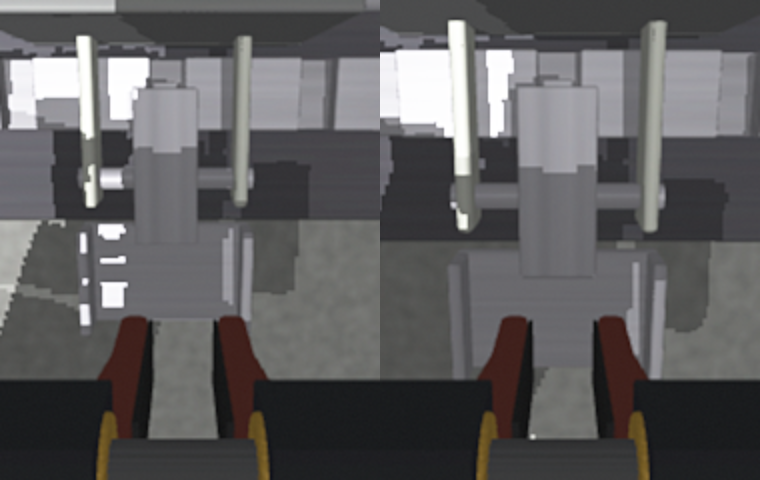

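View pics/s4.png

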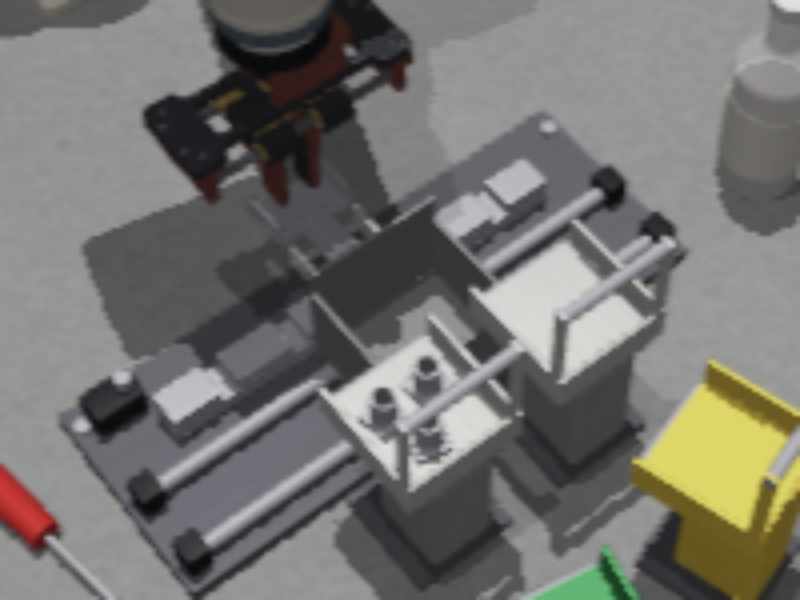

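Run:
```python
from h import *
s=read_state();print(s["tcp_pos"],s["wrist_force"],s["finger_gap"])
for z in(.042,.05,.06,.07,.08): print(z,[np.round(proj("scene",(.4169,-.0879+d,z)),1) for d in(-.016,.016)],np.round(proj("wrist",(.4169,-.0879,z)),1))
print("plate", [np.round(proj("scene",(x,y,.059)),1) for x in(.404,.444) for y in(-.12,-.056)])
for r in pinpoint("thumb_plate","scene")[:2]: print(r)
for r in spot_in("thumb_plate","scene")[:2]: print(r)
```

```text
[ 0.41699985 -0.08792638  0.06421276] [ 0.2994392  -0.40879209 -0.4387968 ] 0.01735785756977308
0.042 [array([229.2, 225.7]), array([237.9, 219.9])] [280.1 235.9]
0.05 [array([228.9, 224.1]), array([237.8, 218.3])] [280.1 240. ]
0.06 [array([228.7, 222.1]), array([237.6, 216.3])] [280.  245.4]
0.07 [array([228.4, 220. ]), array([237.3, 214.2])] [280.  251.5]
0.08 [array([228.1, 218. ]), array([237.1, 212.2])] [279.9 258.2]
plate [array([221.5, 222.4]), array([239.2, 211. ]), array([229.9, 231.2]), array([247.7, 219.4])]
{'point': [231.9, 222.2], 'p': 0.77}
{'bbox': [219.5, 211.8, 245.1, 237.6], 'p': 0.71}
```

The scene view puts the visible fingertips at about z = 0.06, so they're just about at the plate. I'll keep going down in small steps and watch the force.

```bash
for k in 1 2; do python3 -m pendant '{"xyz":[[0,0,0.01],[0,0,0],[0,0,0]],"turn":[[0,0,0],[0,0,0],[0,0,0]]}' | egrep 'tcp|wrist'; done
python3 - <<'E'
from h import *
i=snapshot("wrist");j=snapshot("scene")
a=cv2.resize(i[80:320,190:380],None,fx=2,fy=2);c=cv2.resize(j[190:260,200:270],(420,480),interpolation=cv2.INTER_CUBIC)
cv2.imwrite("pics/w5.png",np.hstack([a,c]))
E
```

```text
tcp_pos: [0.4168, -0.0879, 0.061]
wrist_force: [0.2, -0.1, -1.0]
tcp_pos: [0.4168, -0.0879, 0.058]
wrist_force: [0.2, -0.6, -1.0]
```

View pics/w5.png

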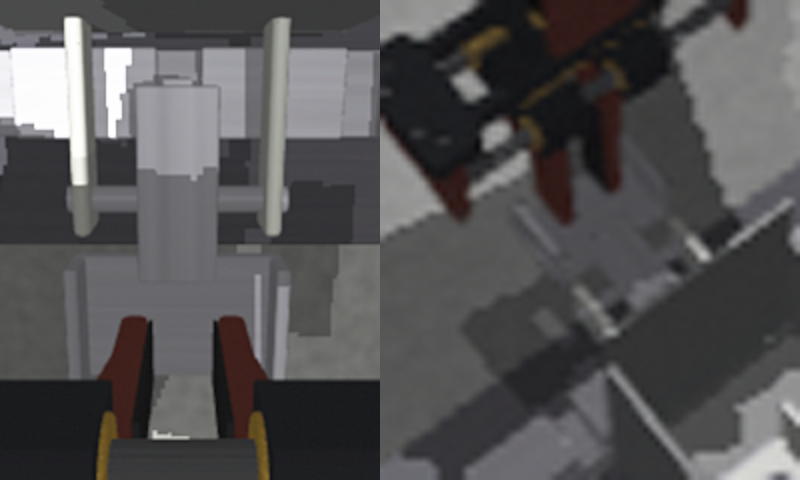

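The plate's near edge (row 269) fits an unpressed plate, and both views put the visible tips near TCP height. I'll keep descending until the force rises.

```bash
for k in 1 2; do python3 -m pendant '{"xyz":[[0,0,0.013],[0,0,0],[0,0,0]],"turn":[[0,0,0],[0,0,0],[0,0,0]]}' | egrep 'tcp|wrist'; done
python3 - <<'E'
from h import *
for k in range(3):print(read_state()["wrist_force"],read_state()["ft_torque"])
i=snapshot("wrist");j=snapshot("scene")
a=cv2.resize(i[80:320,190:380],None,fx=2,fy=2);c=cv2.resize(j[190:260,200:270],(420,480),interpolation=cv2.INTER_CUBIC)
cv2.imwrite("pics/w6.png",np.hstack([a,c]))
E
```

```text
tcp_pos: [0.4168, -0.0879, 0.054]
wrist_force: [0.7, 0.2, -1.2]
tcp_pos: [0.4168, -0.0879, 0.0501]
wrist_force: [0.1, -0.4, 0.9]
[ 0.07362296 -0.41128708  0.87434031] [ 0.04760264 -0.00763365  0.03422143]
[ 0.07362296 -0.41128708  0.87434031] [ 0.04760264 -0.00763365  0.03422143]
[ 0.07362296 -0.41128708  0.87434031] [ 0.04760264 -0.00763365  0.03422143]
```

```bash
for k in 1 2 3; do python3 -m pendant '{"xyz":[[0,0,0.01],[0,0,0],[0,0,0]],"turn":[[0,0,0],[0,0,0],[0,0,0]]}' | egrep 'tcp|wrist'; done
```

```text
tcp_pos: [0.4169, -0.0879, 0.0472]
wrist_force: [0.7, -0.1, 0.6]
tcp_pos: [0.417, -0.0879, 0.0443]
wrist_force: [-0.3, -0.2, 2.8]
tcp_pos: [0.417, -0.0879, 0.0413]
wrist_force: [-0.2, -0.2, 4.2]
```

```bash
for k in 1 2 3; do python3 -m pendant '{"xyz":[[0,0,0.01],[0,0,0],[0,0,0]],"turn":[[0,0,0],[0,0,0],[0,0,0]]}' | egrep 'tcp|wrist'; done
python3 - <<'E'
from h import *
i=snapshot("wrist");j=snapshot("scene")
a=cv2.resize(i[80:320,190:380],None,fx=2,fy=2);c=cv2.resize(j[190:260,200:270],(420,480),interpolation=cv2.INTER_CUBIC)
cv2.imwrite("pics/w7.png",np.hstack([a,c]))
for q in["thumb_plate","tooth"]:
 for cam in("wrist","scene"):
  for r in pinpoint(q,cam)[:1]: print(q,cam,round(r["p"],2),np.round(r["point"]))
for z in(.03,.034,.042,.05): print(np.round(proj("wrist",(.489,-.0895,z))),np.round(proj("scene",(.489,-.0895,z))))
E
```

```text
tcp_pos: [0.4172, -0.088, 0.0383]
wrist_force: [0.6, 0.2, 4.4]
tcp_pos: [0.4175, -0.088, 0.0355]
wrist_force: [0.5, 0.1, 5.4]
tcp_pos: [0.4176, -0.0881, 0.0326]
wrist_force: [0.0, 0.3, 5.9]
thumb_plate wrist 0.67 [279. 244.]
thumb_plate scene 0.83 [234. 224.]
tooth wrist 0.94 [278. 118.]
tooth scene 0.63 [252. 242.]
[279. 132.] [249. 241.]
[279. 132.] [249. 240.]
[279. 132.] [248. 239.]
[279. 132.] [248. 237.]
```

The tab looks pressed about 12 mm (5.9 N). Now I'll slide right.

```bash
python3 -m pendant '{"xyz":[[0,0,0.002],[0,0.02,0],[0,0.02,0],[0,0.02,0],[0,0.02,0],[0,0.02,0],[0,0.02,0],[0,0,0]],"turn":[[0,0,0],[0,0,0],[0,0,0],[0,0,0],[0,0,0],[0,0,0],[0,0,0],[0,0,0]]}'
python3 - <<'E'
from h import *
i=snapshot("wrist");j=snapshot("scene");k=snapshot("top")
a=cv2.resize(i[:320,60:500],(440,320));c=cv2.resize(j[190:260,200:270],(320,320),interpolation=cv2.INTER_CUBIC)
cv2.imwrite("pics/w8.png",np.hstack([a,c]))
for q,z in dict(thumb_plate=.046,tooth=.04,bin_floor=.034).items():
 for cam in("wrist","scene","top"):
  for r in pinpoint(q,cam)[:1]: print(q,cam,round(r["p"],2),np.round(r["point"]),atz(cam,r["point"],z).round(4))
E
```

```text
t: 8.4
tcp_pos: [0.4163, -0.1247, 0.032]
ee_rot: [1.0, -0.013, 0.0, 0.0]
wrist_force: [-0.3, -1.4, 5.0]
finger_gap: 0.0175
grip_force: 2.5
thumb_plate wrist 0.98 [279. 240.] [ 0.4268 -0.1237  0.046 ]
thumb_plate scene 0.55 [263. 263.] [ 0.5787 -0.108   0.046 ]
tooth wrist 0.82 [279. 114.] [ 0.4967 -0.1257  0.04  ]
tooth scene 0.7 [241. 245.] [ 0.4916 -0.1188  0.04  ]
tooth top 0.38 [322. 202.] [ 0.6437 -0.1493  0.04  ]
bin_floor scene 0.63 [254. 260.] [ 0.5508 -0.1172  0.034 ]
bin_floor top 0.78 [314. 229.] [ 0.5574 -0.1272  0.034 ]
```

The bin has moved about 35 mm with the finger. I'll lift slightly so the tab rests on the bar, then push the cheek.

```bash
python3 -m pendant '{"xyz":[[0,0,-0.02],[0,0.02,0],[0,0.02,0],[0,0.015,0],[0,0.015,0],[0,0.01,0],[0,0,0]],"turn":[[0,0,0],[0,0,0],[0,0,0],[0,0,0],[0,0,0],[0,0,0],[0,0,0]]}'
python3 - <<'E'
from h import *
i=snapshot("wrist");k=snapshot("top")
cv2.imwrite("pics/w9.png",i)
for q,z in dict(thumb_plate=.048,tooth=.04,bin_floor=.034).items():
 for cam in("wrist","top"):
  for r in pinpoint(q,cam)[:1]: print(q,cam,round(r["p"],2),np.round(r["point"]),atz(cam,r["point"],z).round(4))
E
```

```text
t: 9.58
tcp_pos: [0.4154, -0.1487, 0.0377]
ee_rot: [1.0, -0.013, -0.0, 0.0]
wrist_force: [0.8, -0.1, 0.9]
finger_gap: 0.0175
grip_force: 0.5
thumb_plate wrist 0.72 [262. 245.] [ 0.4217 -0.1377  0.048 ]
tooth wrist 0.79 [263. 120.] [ 0.4934 -0.1405  0.04  ]
tooth top 0.32 [144. 296.] [0.3222 0.3774 0.04  ]
bin_floor top 0.97 [320. 227.] [ 0.5661 -0.1466  0.034 ]
```

```bash
python3 -m pendant '{"xyz":[[0,0.01,0],[0,0.01,0],[0,0,0]],"turn":[[0,0,0],[0,0,0],[0,0,0]]}' | egrep 'tcp|wrist_f|grip'
for k in 1 2; do python3 -m pendant '{"xyz":[[0,0.005,0],[0,0.005,0],[0,0,0]],"turn":[[0,0,0],[0,0,0],[0,0,0]]}' | egrep 'tcp|wrist_f|grip'; done
python3 - <<'E'
from h import *
i=snapshot("wrist");k=snapshot("top")
for q,z in dict(thumb_plate=.048,tooth=.03,bin_floor=.034).items():
 for cam in("wrist","top"):
  for r in pinpoint(q,cam)[:1]: print(q,cam,round(r["p"],2),np.round(r["point"]),atz(cam,r["point"],z).round(4))
E
```

```text
tcp_pos: [0.4152, -0.1542, 0.0379]
wrist_force: [-0.9, -0.2, 4.1]
grip_force: 2.4
tcp_pos: [0.4152, -0.1572, 0.0378]
wrist_force: [-1.6, -0.2, 4.5]
grip_force: 2.2
tcp_pos: [0.4151, -0.16, 0.0378]
wrist_force: [-1.7, 1.2, 5.3]
grip_force: 2.8
thumb_plate wrist 0.71 [265. 247.] [ 0.4202 -0.1512  0.048 ]
thumb_plate top 0.58 [389. 202.] [ 0.6531 -0.3598  0.048 ]
tooth wrist 0.96 [262. 120.] [ 0.4936 -0.1515  0.03  ]
bin_floor top 0.86 [319. 227.] [ 0.5634 -0.1438  0.034 ]
```

The plate is pushing up against the fingertip (4–5 N), so the tab is over the notch. I'll lift to let it drop.

```bash
python3 -m pendant '{"xyz":[[0,0,-0.01],[0,0,-0.01],[0,0,-0.01],[0,0,-0.01],[0,0,0]],"turn":[[0,0,0],[0,0,0],[0,0,0],[0,0,0],[0,0,0]]}' | egrep 'tcp|wrist_f|grip'
python3 - <<'E'
from h import *
i=snapshot("wrist");k=snapshot("top");j=snapshot("scene")
for q,z in dict(thumb_plate=.059,tooth=.03,bin_floor=.034,loaded_stand=0).items():
 for cam in("wrist","top","scene"):
  for r in pinpoint(q,cam)[:2]: print(q,cam,round(r["p"],2),np.round(r["point"]),atz(cam,r["point"],z).round(4))
a=cv2.resize(i[:320,60:500],(440,320));c=cv2.resize(j[200:300,200:300],(320,320),interpolation=cv2.INTER_CUBIC)
cv2.imwrite("pics/w10.png",np.hstack([a,c]))
E
```

```text
tcp_pos: [0.4152, -0.1597, 0.0502]
wrist_force: [0.7, 4.1, 1.1]
grip_force: 2.3
thumb_plate wrist 0.73 [264. 246.] [ 0.4204 -0.15    0.059 ]
thumb_plate scene 0.65 [213. 233.] [ 0.4184 -0.1602  0.059 ]
thumb_plate scene 0.57 [256. 273.] [ 0.5981 -0.1472  0.059 ]
tooth wrist 0.84 [267. 129.] [ 0.4882 -0.1532  0.03  ]
tooth scene 0.65 [231. 254.] [ 0.4899 -0.1533  0.03  ]
tooth scene 0.61 [247. 270.] [ 0.559  -0.1509  0.03  ]
bin_floor top 0.72 [323. 228.] [ 0.5613 -0.1568  0.034 ]
bin_floor top 0.53 [387. 249.] [ 0.5079 -0.3564  0.034 ]
bin_floor scene 0.82 [246. 265.] [ 0.5484 -0.1449  0.034 ]
loaded_stand top 0.7 [334. 153.] [ 0.8258 -0.189   0.    ]
loaded_stand top 0.7 [392. 205.] [ 0.6577 -0.3795  0.    ]
loaded_stand scene 0.86 [335. 311.] [ 0.7971 -0.0381  0.    ]
loaded_stand scene 0.59 [266. 296.] [ 0.6429 -0.1509  0.    ]
```

The sideways force of 4.1 N means the locked tab is blocking the bin. I'll back off sideways so it drops fully, rise clear, and look.

```bash
python3 -m pendant '{"xyz":[[0,-0.01,0],[0,-0.01,0],[0,-0.008,0],[0,0,-0.1],[0,0,-0.13],[0,0,-0.13],[0,0,0],[0,0,0]],"turn":[[0,0,0],[0,0,0],[0,0,0],[0,0,0],[0,0,0],[0,0,0],[0,0,0],[0,0,0]]}'
python3 - <<'E'
from h import *
i=snapshot("wrist");k=snapshot("top");j=snapshot("scene")
s=read_state();print(s["tcp_pos"])
for q,z in dict(thumb_plate=.059,tooth=.03,bin_floor=.034,loaded_bar=.213,loaded_stand=0).items():
 for cam in("wrist","top","scene"):
  for r in pinpoint(q,cam)[:2]: print(q,cam,round(r["p"],2),np.round(r["point"]),atz(cam,r["point"],z).round(4))
a=cv2.resize(i[:300,100:460],(480,400));c=cv2.resize(j[200:300,200:280],(320,400),interpolation=cv2.INTER_CUBIC)
cv2.imwrite("pics/w11.png",np.hstack([a,c]))
E
```

```text
t: 12.97
tcp_pos: [0.417, -0.1521, 0.1598]
ee_rot: [1.0, -0.013, 0.003, 0.001]
wrist_force: [0.8, 0.4, -1.4]
finger_gap: 0.0172
grip_force: 0.0
[ 0.41445107 -0.15113834  0.15664695]
thumb_plate wrist 0.97 [278. 205.] [ 0.4177 -0.1483  0.059 ]
thumb_plate scene 0.89 [216. 232.] [ 0.4218 -0.1529  0.059 ]
thumb_plate scene 0.42 [126. 285.] [ 0.4059 -0.4293  0.059 ]
tooth wrist 0.74 [279. 133.] [ 0.4839 -0.1512  0.03  ]
tooth scene 0.96 [232. 253.] [ 0.49   -0.1481  0.03  ]
bin_floor wrist 0.86 [278.  54.] [ 0.555  -0.1529  0.034 ]
bin_floor top 0.96 [323. 226.] [ 0.568  -0.1569  0.034 ]
bin_floor scene 0.74 [203. 355.] [ 0.6801 -0.3811  0.034 ]
bin_floor scene 0.61 [246. 267.] [ 0.5517 -0.1488  0.034 ]
loaded_bar top 0.77 [331. 170.] [ 0.6935 -0.1546  0.213 ]
loaded_bar top 0.73 [287. 121.] [ 0.8334 -0.0252  0.213 ]
loaded_bar scene 0.81 [362. 278.] [ 0.8342 -0.019   0.213 ]
loaded_stand top 0.98 [287. 156.] [ 0.8044 -0.0327  0.    ]
loaded_stand top 0.94 [321. 202.] [ 0.6525 -0.1488  0.    ]
loaded_stand scene 0.66 [300. 356.] [ 0.8267 -0.1911  0.    ]
loaded_stand scene 0.63 [265. 296.] [ 0.6416 -0.1547  0.    ]
```

The bin sits at y ≈ -0.151, 60 mm along. The push stopped against the locked tab and the plate came back up, so it's seated. Next I'll go over and behind the loaded bail bar, expected at ≈ (0.682, -0.153, 0.213).

```bash
python3 -m pendant '{"xyz":[[0,0,-0.12],[0,0,-0.13],[0,0,-0.13],[0,0,0]],"turn":[[0,0,0],[0,0,0],[0,0,0],[0,0,0]]}'|egrep 'tcp|rot'
python3 -m pendant '{"xyz":[[0.11,0,0],[0.11,0,0],[0.11,0,0],[0,0,0],[0,0,0]],"turn":[[0,0,0],[0,0,0],[0,0,0],[0,0,0],[0,0,0]]}' | egrep 'tcp|rot'
python3 - <<'E'
from h import *
i=snapshot("wrist");s=read_state();print(s["tcp_pos"],s["ee_rot"])
for q,z in dict(thumb_plate=.059,bin_floor=.034,loaded_bar=.213,loaded_stand=0,conn0_mid=.136).items():
  for r in pinpoint(q,"wrist")[:3]: print(q,round(r["p"],2),np.round(r["point"]),atz("wrist",r["point"],z).round(4))
cv2.imwrite("pics/w12.png",i)
E
```

```text
tcp_pos: [0.4192, -0.153, 0.2787]
ee_rot: [1.0, -0.013, 0.006, 0.002]
tcp_pos: [0.515, -0.1539, 0.2708]
ee_rot: [1.0, -0.012, -0.001, -0.0]
[ 0.51374523 -0.15375101  0.27079377] [ 9.99922238e-01 -1.24305121e-02 -9.69044345e-04 -2.49080223e-04]
thumb_plate 0.71 [278. 254.] [ 0.4165 -0.1468  0.059 ]
thumb_plate 0.61 [296.  87.] [ 0.636  -0.1751  0.059 ]
bin_floor 0.64 [280. 154.] [ 0.5547 -0.1534  0.034 ]
bin_floor 0.31 [446. 266.] [ 0.3795 -0.4026  0.034 ]
conn0_mid 0.67 [296.  87.] [ 0.6264 -0.1724  0.136 ]
```

```bash
python3 -m pendant '{"xyz":[[0.132,-0.004,0],[0.132,-0.004,0],[0.132,-0.004,0],[0.132,-0.004,0],[0.132,-0.004,0],[0,0,0],[0,0,0]],"turn":[[0,0,0],[0,0,0],[0,0,0],[0,0,0],[0,0,0],[0,0,0],[0,0,0]]}' | egrep 'tcp|rot'
python3 - <<'E'
from h import *
i=snapshot("scene");k=snapshot("top");s=read_state();print(s["tcp_pos"],s["ee_rot"])
for cam in("scene","top"):
 for q,z in dict(loaded_bar=.213,loaded_stand=0).items():
  for r in pinpoint(q,cam)[:4]: print(cam,q,round(r["p"],2),np.round(r["point"]),atz(cam,r["point"],z).round(4))
cv2.imwrite("pics/s13.png",cv2.resize(i[170:330,180:380],(800,600)))
E
```

```text
tcp_pos: [0.7131, -0.1529, 0.2704]
ee_rot: [1.0, -0.012, -0.001, -0.0]
[ 0.71133421 -0.15309366  0.27143237] [ 9.99918184e-01 -1.27737451e-02 -6.68432804e-04 -9.49991749e-05]
scene loaded_bar 0.77 [365. 278.] [ 0.8391 -0.0172  0.213 ]
scene loaded_bar 0.72 [278. 266.] [ 0.6867 -0.1463  0.213 ]
scene loaded_bar 0.58 [317. 332.] [ 0.863  -0.1882  0.213 ]
scene loaded_stand 0.82 [299. 355.] [ 0.8229 -0.1928  0.    ]
scene loaded_stand 0.77 [267. 296.] [ 0.6446 -0.1498  0.    ]
scene loaded_stand 0.68 [338. 309.] [ 0.7975 -0.0305  0.    ]
scene loaded_stand 0.52 [256. 272.] [ 0.5668 -0.126   0.    ]
top loaded_stand 0.79 [286. 156.] [ 0.8067 -0.0286  0.    ]
```

```bash
python3 -m pendant '{"xyz":[[0.016,0,0.06],[0,0,0.08],[0,0,0.08],[0,0,0.06],[0,0,0],[0,0,0]],"turn":[[0,0,0],[0,0,0],[0,0,0],[0,0,0],[0,0,0],[0,0,0]]}' | egrep 'tcp|force'
python3 - <<'E'
from h import *
i=snapshot("scene");s=read_state();print(s["tcp_pos"])
cv2.imwrite("pics/s14.png",cv2.resize(i[190:330,200:387],(800,600),interpolation=cv2.INTER_CUBIC))
E
```

```text
tcp_pos: [0.7163, -0.1532, 0.1876]
wrist_force: [-0.0, -0.8, 0.4]
grip_force: 0.0
[ 0.71741467 -0.15335441  0.18906946]
```

View pics/s14.png

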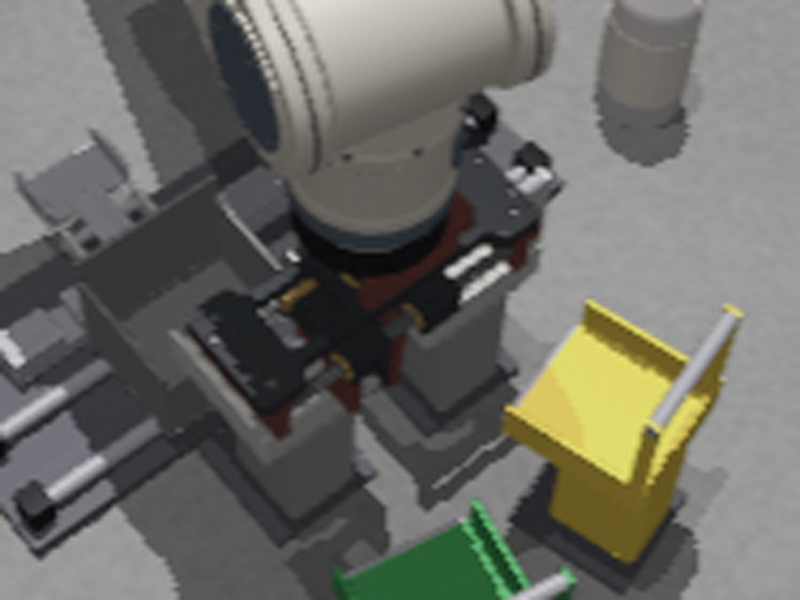

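The view shows the bin in front of the loaded tray, with the fingers behind it at about (355,395) and nothing touching. Now I'll pull toward the robot.

```bash
python3 -m pendant '{"xyz":[[-0.025,0,0],[-0.025,0,0],[0,0,0]],"turn":[[0,0,0],[0,0,0],[0,0,0]]}' | egrep 'tcp|wrist_f'
python3 -m pendant '{"xyz":[[-0.02,0,0],[-0.02,0,0],[0,0,0]],"turn":[[0,0,0],[0,0,0],[0,0,0]]}' | egrep 'tcp|wrist_f'
```

```text
tcp_pos: [0.7012, -0.1529, 0.1893]
wrist_force: [0.1, 0.5, 0.7]
tcp_pos: [0.6932, -0.153, 0.1912]
wrist_force: [7.4, -0.3, 4.6]
```

```bash
python3 -m pendant '{"xyz":[[-0.007,0,-0.017],[-0.027,0,-0.02],[-0.027,0,-0.017],[0,0,0]],"turn":[[0,0,0],[0,0,0],[0,0,0],[0,0,0]]}' | egrep 'tcp|wrist_f'
python3 -m pendant '{"xyz":[[-0.027,0,-0.015],[-0.027,0,-0.012],[-0.027,0,-0.01],[0,0,0]],"turn":[[0,0,0],[0,0,0],[0,0,0],[0,0,0]]}' | egrep 'tcp|wrist_f'
```

```text
tcp_pos: [0.6719, -0.1523, 0.2062]
wrist_force: [4.2, 0.4, 3.4]
tcp_pos: [0.6461, -0.1513, 0.2156]
wrist_force: [3.1, -0.3, 1.3]
```

```bash
python3 -m pendant '{"xyz":[[-0.022,0,-0.005],[-0.022,0,-0.005],[-0.022,0,-0.003],[-0.022,0,0],[-0.022,0,0],[-0.022,0,0],[0,0,0]],"turn":[[0,0,0],[0,0,0],[0,0,0],[0,0,0],[0,0,0],[0,0,0],[0,0,0]]}' | egrep 'tcp|wrist_f'
python3 -m pendant '{"xyz":[[-0.022,0,0],[-0.022,0,0],[-0.022,0,0],[-0.022,0,0.002],[-0.022,0,0.002],[0,0,0],[0,0,0],[0,0,0]],"turn":[[0,0,0],[0,0,0],[0,0,0],[0,0,0],[0,0,0],[0,0,0],[0,0,0],[0,0,0]]}' | egrep 'tcp|wrist_f|t:'
python3 - <<'E'
from h import *
s=read_state();print(s["tcp_pos"])
for cam in("scene","wrist"):
 i=snapshot(cam);cv2.imwrite(f"pics/tip_{cam}.png",i)
 for q,z in dict(conn0_mid=.05,loaded_bar=.24,bin_floor=.034).items():
  for r in pinpoint(q,cam)[:4]: print(cam,q,round(r["p"],2),np.round(r["point"]),atz(cam,r["point"],z).round(4))
E
```

```text
tcp_pos: [0.6062, -0.1503, 0.2186]
wrist_force: [1.9, -0.0, 0.2]
t: 18.77
tcp_pos: [0.5753, -0.1496, 0.218]
ee_rot: [1.0, -0.013, 0.0, -0.0]
wrist_force: [0.6, -0.1, 0.5]
[ 0.57529452 -0.14956635  0.21804773]
scene conn0_mid 0.65 [246. 267.] [ 0.5609 -0.1523  0.05  ]
scene conn0_mid 0.41 [237. 268.] [ 0.5485 -0.1738  0.05  ]
scene loaded_bar 0.89 [363. 278.] [ 0.8434 -0.0343  0.24  ]
scene loaded_bar 0.87 [245. 227.] [ 0.5654 -0.1475  0.24  ]
scene loaded_bar 0.67 [316. 332.] [ 0.868  -0.1998  0.24  ]
scene bin_floor 0.58 [247. 267.] [ 0.5554 -0.1479  0.034 ]
scene bin_floor 0.46 [322. 141.] [0.3316 0.3505 0.034 ]
wrist conn0_mid 0.57 [304. 218.] [ 0.5449 -0.1769  0.05  ]
wrist loaded_bar 0.79 [284. 287.] [ 0.5599 -0.1515  0.24  ]
wrist bin_floor 0.58 [236. 203.] [ 0.5615 -0.094   0.034 ]
wrist bin_floor 0.57 [284. 204.] [ 0.5592 -0.1529  0.034 ]
wrist bin_floor 0.55 [  0. 185.] [0.5909 0.1965 0.034 ]
```

The tray is tipped to about 1.0 rad (bar at x ≈ 0.56) and connectors are showing in the bin. I'll tip a touch further and hold, then ease back along the arc.

```bash
python3 -m pendant '{"xyz":[[-0.02,0,0.002],[-0.02,0,0.004],[0,0,0],[0,0,0],[0,0,0],[0,0,0]],"turn":[[0,0,0],[0,0,0],[0,0,0],[0,0,0],[0,0,0],[0,0,0]]}' | egrep 'tcp|wrist_f'
python3 - <<'E'
from h import *
for cam in("scene","wrist","top"):
 i=snapshot(cam);cv2.imwrite(f"pics/tip2_{cam}.png",i)
 for q in("conn0_mid","conn1_mid"):
  for r in pinpoint(q,cam)[:5]: print(cam,q,round(r["p"],2),np.round(r["point"]),atz(cam,r["point"],.05).round(4))
E
python3 -m pendant '{"xyz":[[0.02,0,-0.004],[0.025,0,-0.002],[0.03,0,0],[0.03,0,0],[0.03,0,0],[0.03,0,0],[0.03,0,0],[0.03,0,0]],"turn":[[0,0,0],[0,0,0],[0,0,0],[0,0,0],[0,0,0],[0,0,0],[0,0,0],[0,0,0]]}' | egrep 'tcp|wrist_f'
```

```text
tcp_pos: [0.5632, -0.1492, 0.2161]
wrist_force: [1.4, 0.8, 0.3]
scene conn0_mid 0.5 [236. 267.] [ 0.5445 -0.1738  0.05  ]
scene conn1_mid 0.19 [237. 259.] [ 0.5261 -0.1584  0.05  ]
wrist conn0_mid 0.72 [302. 207.] [ 0.5462 -0.175   0.05  ]
wrist conn1_mid 0.79 [278. 212.] [ 0.5407 -0.1461  0.05  ]
tcp_pos: [0.6314, -0.1509, 0.2174]
wrist_force: [1.4, 1.0, -1.5]
```

```bash
python3 -m pendant '{"xyz":[[0.03,0,0.006],[0.03,0,0.008],[0.03,0,0.012],[0.03,0,0.015],[0.03,0,0.018],[0.03,0,0.018],[0.03,0,0.018],[0.03,0,0]],"turn":[[0,0,0],[0,0,0],[0,0,0],[0,0,0],[0,0,0],[0,0,0],[0,0,0],[0,0,0]]}' | egrep 'tcp|wrist_f'
python3 -m pendant '{"xyz":[[0.03,0,0],[0.02,0,0],[0,0,0],[0,0,-0.08],[0,0,-0.12],[0,0,-0.12],[0,0,-0.05],[0,0,0]],"turn":[[0,0,0],[0,0,0],[0,0,0],[0,0,0],[0,0,0],[0,0,0],[0,0,0],[0,0,0]]}' | egrep 'tcp|wrist_f|t:'
```

```text
tcp_pos: [0.702, -0.1526, 0.1871]
wrist_force: [0.9, 0.9, 0.0]
t: 22.12
tcp_pos: [0.7195, -0.1538, 0.3065]
ee_rot: [1.0, -0.013, 0.004, 0.001]
wrist_force: [0.8, -0.3, 0.9]
```

Clear of the bar. I'll back off over the trays to uncover the bin and check the connectors.

```bash
python3 -m pendant '{"xyz":[[-0.12,0,-0.04],[-0.12,0,-0.04],[-0.12,0,-0.02],[-0.12,0,0],[-0.12,0,0],[-0.12,0,0],[-0.12,0,0],[-0.08,0,0]],"turn":[[0,0,0],[0,0,0],[0,0,0],[0,0,0],[0,0,0],[0,0,0],[0,0,0],[0,0,0]]}' | egrep 'tcp'
python3 -m pendant '{"xyz":[[0,0,0],[0,0,0]],"turn":[[0,0,0],[0,0,0]]}' | egrep 'tcp|wrist_f|t:'
python3 - <<'E'
from h import *
Z=dict(conn0_mid=.048,bin_floor=.034,loaded_bar=.213,tooth=.03,thumb_plate=.059)
for cam in("scene","wrist","top"):
 i=snapshot(cam);cv2.imwrite(f"pics/end_{cam}.png",i)
 for q,z in Z.items():
  for r in pinpoint(q,cam)[:4]: print(cam,q,round(r["p"],2),np.round(r["point"]),atz(cam,r["point"],z).round(4))
 for r in spot_in("conn0_mid",cam)[:4]: print(cam,"box",round(r["p"],2),np.round(r["bbox"]))
E
```

```text
tcp_pos: [0.4376, -0.1455, 0.3289]
t: 22.95
tcp_pos: [0.4404, -0.146, 0.33]
ee_rot: [1.0, -0.013, -0.0, -0.0]
wrist_force: [-0.0, 0.4, 0.7]
scene conn0_mid 0.61 [237. 266.] [ 0.5422 -0.1708  0.048 ]
scene bin_floor 0.69 [349. 209.] [0.5944 0.2135 0.034 ]
scene bin_floor 0.6 [248. 268.] [ 0.5597 -0.1457  0.034 ]
scene loaded_bar 0.65 [281. 267.] [ 0.6932 -0.1448  0.213 ]
scene loaded_bar 0.6 [317. 334.] [ 0.8653 -0.1903  0.213 ]
scene loaded_bar 0.6 [365. 277.] [ 0.8369 -0.0146  0.213 ]
scene loaded_bar 0.43 [246. 268.] [ 0.6418 -0.2079  0.213 ]
scene tooth 0.88 [235. 252.] [ 0.4929 -0.1426  0.03  ]
scene tooth 0.63 [263. 264.] [ 0.5751 -0.1055  0.03  ]
scene thumb_plate 0.73 [215. 234.] [ 0.4252 -0.1595  0.059 ]
scene box 0.47 [231. 261. 240. 275.]
wrist conn0_mid 0.7 [302. 109.] [ 0.5444 -0.1797  0.048 ]
wrist conn0_mid 0.55 [281. 194.] [ 0.4178 -0.1455  0.048 ]
wrist bin_floor 0.66 [284. 100.] [ 0.5579 -0.1543  0.034 ]
wrist tooth 0.88 [283. 150.] [ 0.4843 -0.1515  0.03  ]
wrist thumb_plate 0.87 [280. 194.] [ 0.4204 -0.1444  0.059 ]
wrist box 0.58 [290. 100. 305. 122.]
wrist box 0.29 [260. 143. 308. 207.]
wrist box 0.21 [ 95.  60. 390. 208.]
top conn0_mid 0.56 [207. 218.] [0.572  0.2066 0.048 ]
top bin_floor 0.98 [321. 226.] [ 0.5669 -0.1497  0.034 ]
top loaded_bar 0.75 [345. 115.] [ 0.8608 -0.1908  0.213 ]
top loaded_bar 0.64 [334. 171.] [ 0.6923 -0.1647  0.213 ]
top loaded_bar 0.59 [288. 121.] [ 0.8342 -0.0275  0.213 ]
top thumb_plate 0.73 [320. 272.] [ 0.4216 -0.1492  0.059 ]
top thumb_plate 0.35 [388. 250.] [ 0.5019 -0.3523  0.059 ]
```

I've used all the pictures, so I'll check numerically: move the wrist camera over the bin and resample the bin and tray on metric grids.

```bash
python3 -m pendant '{"xyz":[[0.1,0,0],[0.1,0,0],[0.07,0,0],[0,0,0],[0,0,0]],"turn":[[0,0,0],[0,0,0],[0,0,0],[0,0,0],[0,0,0]]}' | egrep 'tcp'
python3 - <<'E'
from h import *
from fit import W
v=[.555,-.0908,-.022]
def grid(img,cam,x0,x1,y0,y1,z,st):
    P=np.array([[proj(cam,W(v,(x,y,z))) for y in np.arange(y1,y0,-st)] for x in np.arange(x1,x0,-st)],np.float32)
    g=cv2.remap(cv2.cvtColor(img,cv2.COLOR_BGR2GRAY),P[...,0],P[...,1],cv2.INTER_LINEAR)
    for r in g: print("".join(" .:-=+*#%@"[min(9,int(a)//26)] for a in r))
w=snapshot("wrist");cv2.imwrite("pics/end2.png",w);t=snapshot("top")
for q in("conn0_mid","conn1_mid","conn2_mid"):
  for r in pinpoint(q,"wrist")[:4]: print(q,round(r["p"],2),np.round(r["point"]),atz("wrist",r["point"],.048).round(4))
for r in spot_in("conn0_mid","wrist"): print(round(r["p"],2),np.round(r["bbox"]))
print("bin wrist");grid(w,"wrist",-.05,.05,-.115,-.005,.045,.002)
print("tray wrist");grid(w,"wrist",.04,.14,-.11,-.01,.13,.0025)
print("tray top");grid(t,"top",.04,.14,-.11,-.01,.13,.004)
print("tray top at start");grid(cv2.imread("pics/top0.png"),"top",.04,.14,-.11,-.01,.13,.004)
E
```

```text
tcp_pos: [0.5229, -0.1481, 0.3297]
conn0_mid 0.81 [298. 165.] [ 0.5419 -0.1752  0.048 ]
conn0_mid 0.65 [418.  81.] [ 0.6578 -0.3491  0.048 ]
conn1_mid 0.45 [278. 166.] [ 0.5415 -0.1444  0.048 ]
conn2_mid 0.6 [418.  82.] [ 0.6569 -0.3493  0.048 ]
0.48 [292. 154. 307. 178.]
bin wrist
++-=+++++*+++*+++++@@@@@@@@+**********************+==--
++-=+++++++++*+++++@@@@@@@@+****+*****************+==--
++-=+++++*+++*+*+++@@@@@@@@+**********************+==--
*=:-+++++++++++++++#@@@@@@@++***+**********+*******++--
*+..:-=============*@@@@@*+=+++++++++++++++++++++++=-::
#+..:-=============+%%%%%#=========================:::.
#+..:-----==-------=*****+=------------------------:::.
#+..:-----#*--------------------------------------::::.
*+...::--=#+::------------------------------------::::.
*=...:::--*+:::::---------------------------------:--:.
+=...::::-*+::::::-------------------------------::=-:.
+=..:::::-*=:::::::-----------------------------::::::.
+=..:::::-*+-::::::-----------------------------::::::.
*=..:::::-**-::::::----------:::::::::::--------:=-:::.
*=...::::-**-:::::+########+:::::
[... 1609 characters left out ...]
::::::-------::::::::::::-----::::::.
*-...::::::::::::::::::::------:::::::::::::::::::::::.
*-...:::::::::::::::::::::----::::::::::::::::::::::::.
*-....::::.:::::::::::::.:---::::::::::::::::::::::::..
*-...::::::::::.:::::::::::-::.::::::::::::::::::.::::.
*-..:::::::::::::::::::::.::::::::::::.:::.::.::::.::::
*-..:::::::::::.:::::::::::.:::::::::::::::::::::::::.:
tray wristTraceback (most recent call last):
  File "<stdin>", line 13, in <module>
  File "<stdin>", line 5, in grid
  File "h.py", line 9, in proj
    c=get_calibration(cam);q=np.array(c["view"])@np.append(p,1);return c["fx"]*q[0]/q[2]+c["cx"],c["fy"]*q[1]/q[2]+c["cy"]
ValueError: time passes only in moves, steps and waits
```

```bash
python3 -m pendant '{"xyz":[[0,0,0]],"turn":[[0,0,0]]}' | egrep 't:'
python3 - <<'E'
from h import *
from fit import W,pj
v=[.555,-.0908,-.022]
CC={k:get_calibration(k) for k in("top","scene","wrist")}
def grid(img,cam,x0,x1,y0,y1,z,st):
    P=np.array([[pj(CC[cam],W(v,(x,y,z))) for y in np.arange(y1,y0,-st)] for x in np.arange(x1,x0,-st)],np.float32)
    g=cv2.remap(cv2.cvtColor(img,cv2.COLOR_BGR2GRAY),P[...,0],P[...,1],cv2.INTER_LINEAR)
    for r in g: print("".join(" .:-=+*#%@"[min(9,int(a)//26)] for a in r))
w=cv2.imread("pics/end2.png");t=snapshot("top");s=snapshot("scene");cv2.imwrite("pics/es.png",s)
print("tray wrist");grid(w,"wrist",.04,.14,-.11,-.01,.125,.0025)
print("tray top at start");grid(cv2.imread("pics/top0.png"),"top",.04,.14,-.11,-.01,.13,.004)
print("scene tray now");grid(s,"scene",.04,.14,-.11,-.01,.13,.004)
print("scene tray start");grid(cv2.imread("pics/scene0.png"),"scene",.04,.14,-.11,-.01,.13,.004)
E
```

```text
t: 24.8
ee_rot: [1.0, -0.013, 0.0, 0.0]
tray wrist
=---=-#%%%%%#############*#************-
=----=@%%%%%@@@@@@@@@@@@@@@@@@%#%+@@@@+-
+=------------------------===-::::---=--
-=-------------------------------------=
------#######################+-------:-=
--@+=%@%@%@%%@@@@@@@@@@@@@@@%++++====-=*
--@*=%@@@@@@@@@@@@@@@@@@@@@@*****++==:+*
-=@+=%@@@@@@@@@@@@@@@@@@@@@@+******==-++
-=@+=%@@@@@@@@@@@@@@@@@@@@@%+******==-++
:=@+=%@@@@@@@@@@@@@@@@@@@@@+*******==-++
:-@+=@@@@@@@@@@@@@@@@@@@@@@********==-++
:=@+=@@@@@@@@@@@@@@@@@@@@@+********+=-++
:=@+=#@@@@@@@@@@@@@@@@@@@@+********+=-++
--@*=*@@@@@@@@@@@@@@@@@@@%*********+=:++
--@*=*@@@@@@@@@@@@@@@@@@@%*********+=-++
-:@*=*@@@@@@@@@@@@@@@@@@%+*********+=-++
-:@*=*@@@@@@@@@@@@@@@@@@@**********+=-++
-:@*=#@@@@@@@@@@@@@@@@@@%**********+=:++
-:@*=#@@@@@@@@@@@@@@@@@@+**********+=-+*
--@*=#@@@@@@@@@@@@@@@@@@+**********+=-++
--@+=#@@@@@@@@@@@@@@@@@+***********+=:++
--@+=%@@@@@@@@@@@@@@@@@+***********+=:++
-=@+=+@@@@@@@@@@@@@@@@@+***********+=:++
-+@+=+@@@@@@@@@@@@@@@@@+***********+=:++
-+@==+@@@@@@@@@@@@@@@@@+***********+=:++
-+@==+@@@@@@@@@@@@@@@@@+
[... 1890 characters left out ...]
=====--
==-=-:::::-+++=-------=--
scene tray start
:.:::----::-::-::::-:::::
:.:----------------------
::-----------------------
-*-**##*####*****#*##**--
---=*%%%%%%%##*#+%%%%#=--
----*%%%%%%%%*+--=#%%+---
=+--*%%%%%%%#*+-=+=##-=+-
+*--*%%%%%%%*=::-=*#--*+-
+*--*%%%%%%%*:-:-++=-+#+-
=*--*%%%%%%#**+--+=-+#%=-
=*--+###%#%*-:=-+*-=#%%=-
======++++======+--*%%%+-
****************#*-==%%+-
*************##*#*-==##+-
+#-=+##*--==+%%#*=--+##+-
+#--*%*=::--=%%*-::--#%=-
+#--*%*--:-=+%%+--:-++%=-
+#--*#+*+--**%#===-=#=%=-
+*--**::==+##%*::-=###%+-
**-=#*::=*##%%+::+#%%%#+-
*+-=##=-*#%%%%%==#%%%%#+-
*+-=#%%#%%%%%%%%%%%%%%#=-
*+-=#%%%%%%%%%%%%%%%%%%=-
*+-+##############%##%%=-
*+=+++*+*+***+====-===#+-
```

The tray is empty and level, matching the starting outline. I'll move the arm left so its shadow leaves the bin, then count the connectors there.

```bash
python3 -m pendant '{"xyz":[[-0.03,-0.12,0],[-0.03,-0.12,0],[-0.03,-0.12,0],[-0.03,-0.12,0],[0,0,0],[0,0,0]],"turn":[[0,0,0],[0,0,0],[0,0,0],[0,0,0],[0,0,0],[0,0,0]]}' | egrep 'tcp'
python3 - <<'E'
from h import *
from fit import W,pj
v=[.555,-.0908,-.022]
w=snapshot("wrist");cw=get_calibration("wrist");cv2.imwrite("pics/end3.png",w)
for q in("conn0_mid","conn1_mid","conn2_mid","bin_floor","tooth","thumb_plate"):
  for r in pinpoint(q,"wrist")[:3]: print(q,round(r["p"],2),np.round(r["point"]))
P=np.array([[pj(cw,W(v,(x,y,.045))) for y in np.arange(-.005,-.115,-.0016)] for x in np.arange(.06,-.06,-.0022)],np.float32)
g=cv2.remap(cv2.cvtColor(w,cv2.COLOR_BGR2GRAY),P[...,0],P[...,1],cv2.INTER_LINEAR)
for r in g: print("".join(" .:-=+*#%@"[min(9,int(a)//26)] for a in r))
E
```

```text
tcp_pos: [0.4899, -0.0019, 0.3306]
conn0_mid 0.77 [392. 139.]
conn0_mid 0.66 [385. 153.]
conn0_mid 0.25 [ 80. 269.]
conn1_mid 0.64 [373. 143.]
conn2_mid 0.54 [379. 152.]
bin_floor 0.75 [383. 149.]
bin_floor 0.6 [377. 132.]
bin_floor 0.54 [376. 221.]
tooth 0.79 [375. 178.]
thumb_plate 0.91 [374. 220.]
*=:::..............:-----=++++++++++++++++++++*%@@@@@@@@@@@@@@@@@@@@@
+-:::..............:----:=+++++++++++++++++++++@@@@@@@@@@@@@@@@@@@@@@
=-:::..............::---:-+++++++++++++++++++++%@@@@@@@@@@@@@@@@@@@@@
:::::.......::.....::----=+++++++++++++++++++++%@@@@@@@@@@@@@@@@@@@@@
:::::.......:-::::::----==++++++++++++++++++++=#@@@@@@@@@@@@@@@@@@@@@
::::::.....::--::::::::::-=====================+%%%%%%%%%%%%%%%%%%%%%
...:.......:---:.......::-=====================*#####################
...........:---:.........::::::::::::::::::::::------------------====
............----------------------:-=+++==========+++++====------::::
............-----------------------+***********************+++++=-:::
............-----------------------+***********************++++++-:::
:::.........----------------
[... 2351 characters left out ...]

.....:::::.-+#+.::::::::::::::::::::---==-:::::::::::::::::::::::....
:::..:::::.=*#+..:.:.::::::::::::::.::---::..::::.::::::::.::::::::..
::.....:::.=*+=:..:::::.::::::::::::..::::.::::.::::::.::::.:::::::::
::::::::::.-+-:....:..:.::::::::::.:::::.:::::::::::::.:::.::::.:::..
---------:::::..:::::::::::.::::.::::::.....:.:......................
:=++++++++=-:.:-++++++++++=--------------::---::-=+==================
:=++++++++++==-=*********#+---------------------=********************
:=++++++++++++==-----=++++===-------::=+++*#####****+=--=*%%#########
:=+++++++++++++=---:-=+++++++=---==-::=++=#@@@@@%##%*----*@@%%@@@@%%@
:=+++++++++++++=---:-=++++===---::--::-===+*#@@@%##%*----*@@%%%%%%%%%
```

Three separate connectors show in the bin, at px (373,143), (382,152) and (392,139). The tray is empty and level, the bin is locked and the arm is clear, so I'm handing in.

```bash
python3 -c "
from plant import *
print(finish_job())"
```

```text
the job is handed in; nothing more can be done
None
```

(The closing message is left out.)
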